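# Slide the pepper mill into its stall and bar it in

## Robot

A 6-joint arm with a two-finger parallel gripper is mounted at the origin on the work surface. World frame = base frame: x ahead of the robot, y to its left, z up, the work surface at z = 0. Lengths are in mm, angles in rad, forces in N, time in s.
With the tool pointing down it reaches from about 350 to 975 mm from the base axis. Payload 7.1 kg.
Tool frame: the origin (TCP) lies at the very end of the fingers, on their centre line; the grasp point (between the pads) lies 19 mm behind it; y points along the fingers, x is the direction in which the jaws open and shut, and the axes are right-handed (so a half turn about y gives the same grasp; the last joint's range is limited). The gripper opens to 88 mm and grips with 3 to 60 N. Pads are 20 mm wide; open, the fingers measure 115 mm over their backs; the gripper's body (75 mm by 178 mm) begins 61 mm behind the grasp point.
Start: joints at [-1.295, 0.423, 1.63, -0, 1.089, -0.019], TCP at [181.611, -598.015, 222.675] pointing down, gripper open.
Joint ranges: [-3, 3], [-0.9, 2.11], [0.09, 2.58], [-1.31, 4.45], [0.11, 2.69], [-2.54, 2.54]. Speed limits (rad/s): [2.39, 2.39, 3.01, 3.14, 3.14, 3.14].

## Interface

Orientations are given as a rotation vector (axis times angle).
In Python, from workcell import ctrl gives the robot as it stands. The module is installed in compiled form; this text tells all that it offers.
- The arm moves only by the tool carry_out, never from a script. Its arguments are lists of equal length, an entry for each row: "delta_pos": the shift along the tool's x, y, z in cm, a list of three; "rotation": the turn, a rotation vector about the tool's x, y, z in rad, a list of three. In form: {"delta_pos": [[dx, dy, dz], ...], "rotation": [[wx, wy, wz], ...]}. A call has 1 to 12 rows; each row is the pose to reach, as a shift and turn from the pose commanded when the call began, along the tool's axes at that moment; what a row does not reach only later rows make up. A row lasts 1/12 s, in which the tool goes at most 41.7 mm and 7.16 degrees, less where a joint would pass 70% of its speed; a pose out of reach is approached as far as the arm can. A call with a gripper value outside its range is refused whole. "hand" is the closure in counts, from 0 (fully open) to 255 (shut), set as the call begins (left out, the last holds). The fingers move at their own pace and stop on an object; the grip force is fixed at half the most. Time passes only in rows, so rows that repeat a pose let the fingers close. It gives the time, the measured TCP pose, the force and the opening at its end, in the units of the state.
- ctrl.get_obs(): the state, without advancing time (a new reading comes with each control period).
- ctrl.get_image(name): name is "scene" or "top"; returns the picture (420x560x3 uint8, red, green, blue); there is no depth.
- ctrl.camera_info(name): a dict with "fov_y" (degrees; the focal length in pixels is half the picture's height over the tangent of half this angle, whatever the lens; pixels are square), "cx", "cy" (the principal point, pixels), "R" (3x3) and "t" (3): a world point X has camera coordinates R X + t. Camera axes: x right, y down, z forward; pixel columns grow to the right and rows downward; lengths in mm; the calibration is good to about 2 mm. A picture is of the moment at which its call begins. camera_info takes no time and is no camera call.
- ctrl.close_job(): hands the job in, once; it reports no verdict.
The state is a dict: "t": time; "qpos": joint angles; "qvel": joint speeds; "joint_torque": joint torques, N m; "ee_pos": TCP position; "orientation": TCP orientation; "ft_force": force on the tool from outside, world axes, zero at the start; "moment": the same for the moment, N m; "width": finger opening in mm.
Only numpy, scipy, OpenCV 4.12 (cv2) and the standard library are available. Lean on these libraries where they do the work, as an engineer would, in place of code of your own. Each camera call takes 0.05 s, during which the arm holds its last target.

## Task

Push the tall pepper mill along the shelf into its open-fronted stall until it stands against the back rail; keep it standing upright, so push low on its foot, and do not lift it. Then push the retaining bar fully across the mouth of the stall, so that the mill is shut in. Leave everything else where it is.

Things in the scene. Friction and masses are not known exactly. Their poses are not given: they have to be found in the camera images.
- mill: turned dark-wood pepper mill, 216 mm tall, about 0.36 kg, loose. Its round foot is 56 mm across up to 45 mm above the shelf; above that a 38 mm waist, then 50 mm near the top. Origin: centre of its underside; z up along the mill. Starts 115 to 145 mm in front of the stall's origin, up to 40 mm off its centre line. Pushed above about 25 mm it may tip instead of sliding.
- stall: fixed wooden three-sided fence, 34 mm tall, open to the robot. Origin: on the shelf, where the mill's foot is centred when home. x points into the stall, y left, z up. Inner faces: back rail x = 28, side rails y = +-44 mm; rails 14 mm thick, sides from x = -32. At the mouth (x -58 to -32, 42 mm tall) the bar's guide block at y 58 to 92 and catch block at y -58 to -44.
- bar (a joint): aluminium retaining bar, 12 mm thick, 21 to 35 mm above the shelf, sliding along the stall's y at stall x = -45 mm through the guide block. Value in m: 0 = closed across the mouth, its end in the catch block; starts 0.085 to 0.105 open (0.105 = stop), clear of the mouth on the left. Friction about 2 N; it stays where left. It passes 11 mm in front of a mill that is home.
- bar_peg (a point): centre of the top of the upright black peg on the bar, 16 mm in diameter, reaching from the bar (35 mm above the shelf) up to 80 mm. Moves with the bar: stall x = -45 mm, y = 125 mm + the bar's value; axes parallel to the stall's. Pushing the peg to the stall's -y closes the bar.
- timer (a joint): white-based plastic timer with a black dial, standing behind and left of the stall; value is the dial's turn in rad, 0 at the start. A bystander.
- canister: stainless canister with clip-on lid, 100 mm across, 139 mm tall; origin at the centre of its underside. A bystander.
- cup: green ceramic cup without handle, 76 mm across, 85 mm tall; origin at the centre of its underside. A bystander.
- spoon_a: aluminium serving spoon lying flat behind the stall, 220 mm long. A bystander.
- spoon_b: second aluminium serving spoon lying flat in front, left of the stall, 220 mm long. A bystander.
- brush: hard silicone brush lying flat to the right in front of the stall, 200 mm long. A bystander.
- oil: clear glass oil bottle, 64 mm across, 230 mm tall, standing behind and left of the stall; origin at the centre of its underside. A bystander.

How it is judged (in metres and radians):
On the way, in this order (a step that is already met when the one before it is completed fails the run):
1. the mill stands upright in the stall against the back rail, with the bar still open (x of mill in the frame of stall between -0.007 and 0.006 m and y of mill in the frame of stall between -0.022 and 0.022 m and angle between mill's own z axis and vertical below 0.05 rad and value of joint bar above 0.06 m), for 0.2 s.
2. the bar is pushed fully across the mouth (x of mill in the frame of stall between -0.007 and 0.006 m and y of mill in the frame of stall between -0.022 and 0.022 m and angle between mill's own z axis and vertical below 0.05 rad and value of joint bar below 0.005 m), for 0.2 s.
At the end, for the whole second after the job is handed in: The mill stands upright (within 0.05 rad) and still in the stall, its foot within 7 mm of the back rail and between the side rails, and the bar is closed to within 5 mm (all of step 2 and linear speed of mill below 0.01 m/s and height (world z) of mill below 0.004 m); the robot touches nothing.
It fails at once if the mill is tipped (more than 0.25 rad) (angle between mill's own z axis and vertical above 0.25 rad).
It fails at once if the mill is lifted off the shelf (more than 10 mm) (height (world z) of mill above 0.01 m).
It fails at once if one of the things standing or lying around is displaced by more than 20 mm (distance of any of canister, cup, spoon_a, spoon_b, brush, oil from where it was at the start of the episode above 0.02 m).
It fails at once if the timer dial is turned (value of joint timer above 0.15 rad).
It also fails if it takes over 64 s, if anything falls off the work surface, if the arm or the gripper's body presses on something with over 40 N, if the wrist force passes 120 N, or if a joint passes its speed limit or range.

## Working session

There is one attempt and no reset: what is moved stays moved. The work goes in short steps, Python scripts to look and compute and a tool call to move; the robot and the scene stay as the last step left them, time stands still between calls to the robot, and variables do not carry over. Pictures are saved under pics/ and viewed, and the job is handed in when it is done.

Besides the shell and the picture viewer there is one more tool, called after ">>>" by a JSON object that holds its "op" and its "data", one argument or row to a line. carry_out: Moves the arm, as the interface text tells. Its arguments: {"type":"object","properties":{"delta_pos":{"type":"array","items":{"type":"array","items":{"type":"number"}}},"rotation":{"type":"array","items":{"type":"array","items":{"type":"number"}}},"hand":{"type":"number"}},"required":["delta_pos","rotation"]}

```bash
mkdir -p pics; python3 - <<'E'
from workcell import ctrl
import cv2
for n in("scene","top"):
    cv2.imwrite(f"pics/{n}0.png",ctrl.get_image(n)[:,:,::-1]); print(n,ctrl.camera_info(n))
print(ctrl.get_obs())
E
```

```text
scene {'fov_y': 50.752992467664626, 'cx': 271.5457405230956, 'cy': 208.35244075693873, 'R': array([[ 0.64286733,  0.76597255,  0.00276405],
       [ 0.60890402, -0.50884655, -0.60853191],
       [-0.46471226,  0.39288833, -0.79352459]]), 't': array([-348.0990742 , -341.02256452, 1399.15194434])}
top {'fov_y': 53.82653232716397, 'cx': 276.83851064612645, 'cy': 206.4902080072875, 'R': array([[-0.02119224, -0.99960528,  0.01844401],
       [-0.99521262,  0.01933143, -0.09580264],
       [ 0.09540827, -0.02038598, -0.99522946]]), 't': array([-34.00400454, 629.03020039, 801.44411003])}
{'t': 0.1, 'qpos': array([-1.29502038e+00,  4.23747677e-01,  1.63058854e+00, -2.79980073e-06,
        1.08858860e+00, -1.89794543e-02]), 'qvel': array([ 0.00204305, -0.00263697, -0.00211618,  0.00022769,  0.00094895,
        0.0001109 ]), 'joint_torque': array([ 7.02401439e-05, -5.45614350e+01, -2.74323142e+01,  6.45274390e-02,
        1.87859614e-02, -3.52837606e-05]), 'ee_pos': array([ 181.46982041, -597.56666453,  221.99971882]), 'orientation': array([-1.33350619,  0.99013248, -0.98837795]), 'ft_force': array([ 0.39844628, -0.62928122, -0.06253619]), 'moment': array([ 0.02070753, -0.00595506, -0.01924234]), 'width': 87.68839377023238}
```

View pics/scene0.png

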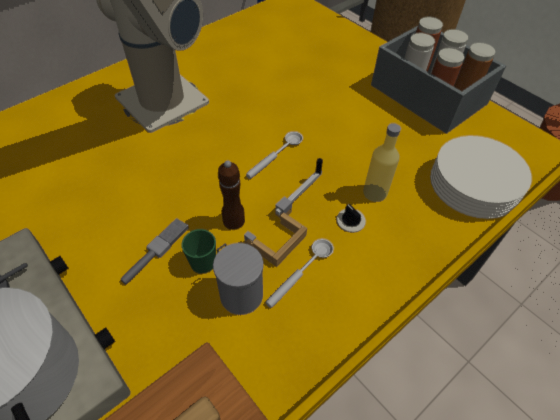

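View pics/top0.png

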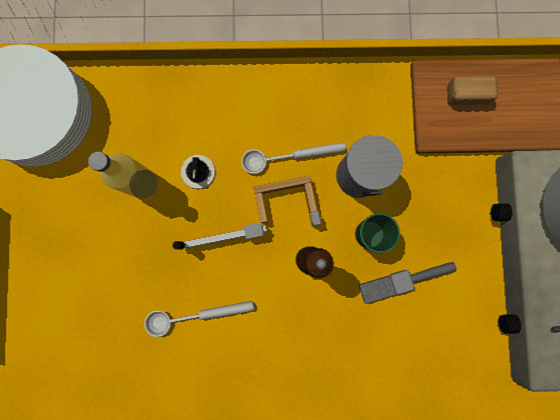

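Both views show the stall near top px (285,200), the mill foot near (306,258), and the peg near (178,245). I'll enlarge both.

```bash
python3 - <<'E'
import cv2
a=cv2.imread("pics/top0.png")[160:290,160:350]; cv2.imwrite("pics/top0c.png",cv2.resize(a,None,fx=4,fy=4,interpolation=2))
a=cv2.imread("pics/scene0.png")[145:275,200:340]; cv2.imwrite("pics/scene0c.png",cv2.resize(a,None,fx=4.5,fy=4.5,interpolation=2))
E
```

```text
(no output)
```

View pics/top0c.png

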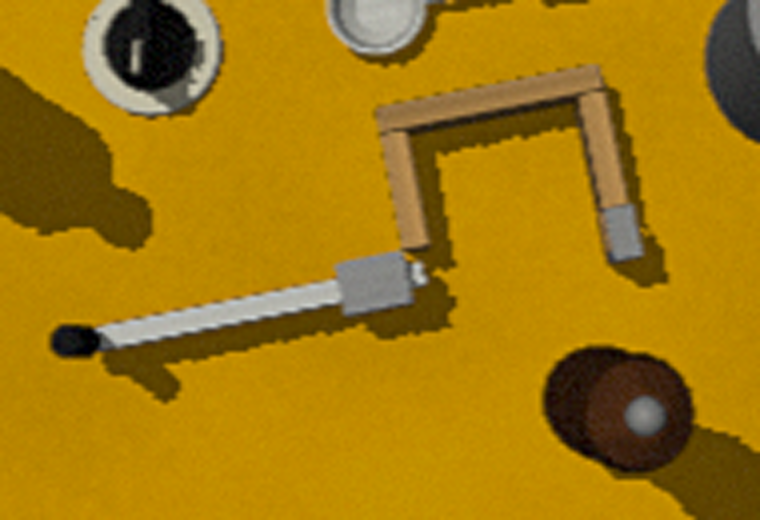

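View pics/scene0c.png

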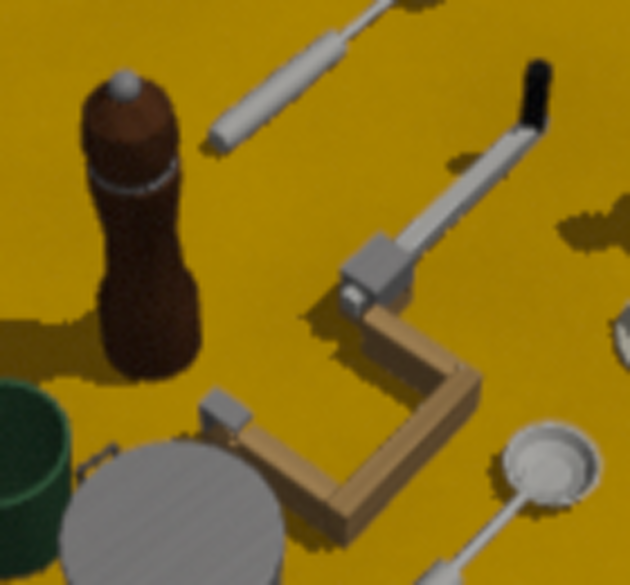

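```bash
cat > h.py <<'E'
import numpy as np
from workcell import ctrl
from scipy.optimize import least_squares
def proj(n,X):
    c=ctrl.camera_info(n);f=210/np.tan(np.radians(c["fov_y"]/2))
    p=np.atleast_2d(X)@c["R"].T+c["t"]
    return p[:,:2]/p[:,2:]*f+[c["cx"],c["cy"]]
def back(n,uv,z):
    c=ctrl.camera_info(n);f=210/np.tan(np.radians(c["fov_y"]/2))
    uv=np.atleast_2d(uv).astype(float)
    d=np.c_[(uv-[c["cx"],c["cy"]])/f,np.ones(len(uv))]@c["R"]
    o=-c["R"].T@c["t"]
    return o+d*((z-o[2])/d[:,2])[:,None]
def sw(p,L):
    L=np.array(L,float);c,s=np.cos(p[2]),np.sin(p[2])
    return np.c_[p[0]+c*L[:,0]-s*L[:,1],p[1]+s*L[:,0]+c*L[:,1],L[:,2]]
def crop(uv,o,k): return (np.array(uv,float)+.5)/k-.5+np.array(o)
E
python3 - <<'E'
from h import *
T=[((42,58,34),(376,107)),((42,-58,34),(600,67)),((-32,58,34),(403,250)),((-32,44,34),(429,244)),((28,-44,34),(580,98)),
((-32,-58,42),(634,203)),((-32,-44,42),(602,209)),((-58,-44,42),(612,261)),((-58,-58,42),(642,253)),
((-32,92,42),(335,263)),((-32,58,42),(404,252)),((-58,58,42),(413,303)),((-58,92,42),(345,315))]
S=[((42,58,34),(482,375)),((42,-58,34),(346,516)),((28,44,34),(445,375)),((28,-44,34),(343,488)),((-58,92,42),(380,233)),((-58,58,42),(343,272))]
LT=[a for a,b in T];uT=crop([b for a,b in T],(160,160),4)
LS=[a for a,b in S];uS=crop([b for a,b in S],(200,145),4.5)
for w in((1,0),(0,1),(1,1)):
    r=least_squares(lambda p:np.r_[w[0]*(proj("top",sw(p,LT))-uT).ravel(),w[1]*(proj("scene",sw(p,LS))-uS).ravel()],[600,0,0.1],x_scale=[10,10,.1],loss='soft_l1')
    print(w,r.x); 
p=r.x
print((proj("top",sw(p,LT))-uT).round(1).tolist());print((proj("scene",sw(p,LS))-uS).round(1).tolist())
# mill
fl=back("top",crop([(543,400),(547,380),(560,362),(577,350),(598,346),(556,435),(548,420)],(160,160),4),0)
r=least_squares(lambda q:np.hypot(fl[:,0]-q[0],fl[:,1]-q[1])-28,[fl[:,0].mean(),fl[:,1].mean()-25]);print("mill top base",r.x,r.fun)
print("mill head top",back("top",crop((645,414),(160,160),4),210),back("scene",crop((125,84),(200,145),4.5),210))
fl=back("scene",crop([(150,379),(120,372),(180,374),(135,377),(165,378)],(200,145),4.5),0)
r=least_squares(lambda q:np.hypot(fl[:,0]-q[0],fl[:,1]-q[1])-28,[fl[:,0].mean()-15,fl[:,1].mean()+15]);print("mill scene base",r.x,r.fun)
print("peg",back("top",crop((68,341),(160,160),4),80),back("scene",crop((540,66),(200,145),4.5),80))
print("peg pred .085/.105",sw(p,[(-45,210,80),(-45,230,80)]))
E
```

```text
(1, 0) [ 6.38359022e+02 -6.46431377e+01  1.75170295e-01]
(0, 1) [ 6.40983532e+02 -6.25305396e+01  1.73802092e-01]
(1, 1) [ 6.38913018e+02 -6.42020097e+01  1.76623415e-01]
[[-0.6, -0.3], [-0.2, -1.4], [-0.2, -0.0], [0.1, 0.1], [-0.6, -1.0], [-0.7, 0.1], [0.4, -0.0], [0.6, -0.2], [-0.0, 0.4], [-0.3, -0.1], [-0.6, -0.7], [-0.3, -0.6], [-0.3, -0.2]]
[[-0.6, -0.3], [-1.2, 0.4], [-0.5, 0.3], [-1.3, -0.8], [-1.3, -0.2], [-1.8, -0.6]]
mill top base [ 519.52012605 -111.59482992] [ 0.33190992  0.24437422 -0.28765236 -0.00332699 -0.03735213 -0.04241638
 -0.3461847 ]
mill head top [[ 521.06536024 -109.81074226  210.        ]] [[ 521.60482866 -107.50233938  210.        ]]
mill scene base [ 519.49125971 -105.75138665] [-0.57344448  0.73460854  0.68393009 -0.37609015 -0.234301  ]
peg [[555.16388763 142.74361618  80.        ]] [[556.82734368 147.69113325  80.        ]]
peg pred .085/.105 [[557.71473035 134.62414077  80.        ]
 [554.2005998  154.3129926   80.        ]]
```

```bash
cat >> h.py <<'E'
from scipy.spatial.transform import Rotation as Ro
ST=np.array([639.2,-64.0,0.176])
def s2w(x,y): return sw(ST,[(x,y,0)])[0][:2]
def tgt(yaw,tilt):
    # tool y = approach dir; tool x = jaw axis (horizontal)
    f=np.array([np.cos(yaw),np.sin(yaw),0]);l=np.array([-np.sin(yaw),np.cos(yaw),0])
    y=np.sin(tilt)*f-np.cos(tilt)*np.array([0,0,1.])
    out=[]
    for sg in(1,-1):
        x=sg*l; out.append(Ro.from_matrix(np.c_[x,y,np.cross(x,y)]))
    return out
def delta(pos,R,p0=None,R0=None):
    o=ctrl.get_obs()
    p0=o["ee_pos"] if p0 is None else np.array(p0); R0=Ro.from_rotvec(o["orientation"]) if R0 is None else R0
    return R0.inv().apply(np.array(pos)-p0)/10,(R0.inv()*R).as_rotvec()
E
python3 - <<'E'
from h import *
o=ctrl.get_obs();R0=Ro.from_rotvec(o["orientation"]);print(R0.as_matrix().round(3))
for n,uv,z in [("spoonb hand end",(254,307),8),("spoonb mid",(200,316),8),("spoonb bowl",(157,323),8),("brush",(362,291),5),("brush2",(455,266),5),("cup top",(380,231),85),("canister",(372,163),139)]: print(n,back("top",uv,z).round(0))
xy=s2w(-180,-24.5);print(xy)
for R in tgt(ST[2],np.radians(40)): print(delta([*xy,222],R), delta([*xy,222],R)[1]*57.3)
E
```

```text
[[ 0.291 -0.     0.957]
 [-0.957  0.001  0.291]
 [-0.001 -1.     0.   ]]
spoonb hand end [[428.   3.   8.]]
spoonb mid [[413. 112.   8.]]
spoonb bowl [[401. 197.   8.]]
brush [[ 454. -217.    5.]]
brush2 [[ 500. -412.    5.]]
cup top [[ 573. -238.   85.]]
canister [[ 692. -215.  139.]]
[ 466.27042412 -119.63822234]
(array([-37.45798283,   0.05080285,  41.13595433]), array([-0.06350135, -2.84704783, -1.03633155])) [  -3.63862737 -163.13584042  -59.38179808]
(array([-37.45798283,   0.05080285,  41.13595433]), array([ 0.69735367,  0.11342696, -0.04273044])) [39.9583652   6.49936487 -2.448454  ]
```

>>> {"op": "carry_out", "data": {
  "delta_pos": [
    [-1.5,-1,1.6],
    [-4,-2,4.4],
    [-7,-2.8,7.7],
    [-10,-2.8,11],
    [-13,-2.8,14.3],
    [-16,-2.8,17.6],
    [-19,-2.8,20.9],
    [-22,-2.8,24.2],
    [-25,-2.8,27.5],
    [-27,-2.8,29.7],
    [-28.5,-2.8,31.3],
    [-29,-2.8,31.9]
  ],
  "rotation": [
    [0,0,0],
    [0.03,0,0],
    [0.07,0.01,0],
    [0.12,0.02,0],
    [0.17,0.03,-0.01],
    [0.22,0.04,-0.01],
    [0.27,0.04,-0.02],
    [0.32,0.05,-0.02],
    [0.37,0.06,-0.02],
    [0.41,0.07,-0.02],
    [0.43,0.07,-0.02],
    [0.44,0.07,-0.03]
  ],
  "hand": 139
}}

```text
t: 1.1
ee_pos: [402.7, -224.3, 250.1]
orientation: [-0.954, 0.748, -1.199]
ft_force: [-0.9, -0.4, 0.0]
width: 39.8
```

```bash
python3 - <<'E'
from h import *
o=ctrl.get_obs();print(o["qpos"],o["width"])
xy=s2w(-180,-24.5)
for z in (250,120,40,10): print(z,delta([*xy,z],tgt(ST[2],np.radians(40))[1]))
E
```

```text
[-0.77407306  0.0368818   2.15442601  0.53483941  0.7646776   0.21496397] 39.82764078040099
250 (array([-8.79959223,  3.55381188,  7.73193716]), array([ 0.25658285,  0.0458965 , -0.01542006]))
120 (array([-8.95220616, 15.3079877 ,  2.18071569]), array([ 0.25658285,  0.0458965 , -0.01542006]))
40 (array([-9.04612243, 22.54132666, -1.2354206 ]), array([ 0.25658285,  0.0458965 , -0.01542006]))
10 (array([-9.08134103, 25.25382877, -2.51647171]), array([ 0.25658285,  0.0458965 , -0.01542006]))
```

>>> {"op": "carry_out", "data": {
  "delta_pos": [
    [-2,0.8,1.8],
    [-4,1.6,3.5],
    [-6,2.4,5.3],
    [-7.8,3.2,6.9],
    [-8.8,3.6,7.7],
    [-8.8,5,7.0],
    [-8.85,7.5,5.9],
    [-8.9,10,4.7],
    [-8.9,12,3.7],
    [-8.95,14,2.8],
    [-8.95,15.1,2.3],
    [-8.95,15.3,2.2]
  ],
  "rotation": [
    [0.05,0.01,0],
    [0.1,0.02,-0.01],
    [0.15,0.03,-0.01],
    [0.2,0.04,-0.01],
    [0.257,0.046,-0.015],
    [0.257,0.046,-0.015],
    [0.257,0.046,-0.015],
    [0.257,0.046,-0.015],
    [0.257,0.046,-0.015],
    [0.257,0.046,-0.015],
    [0.257,0.046,-0.015],
    [0.257,0.046,-0.015]
  ]
}}

```text
t: 2.1
ee_pos: [465.4, -123.6, 117.8]
orientation: [-0.725, 0.61, -1.301]
ft_force: [-0.0, 0.7, -0.1]
width: 39.7
```

```bash
python3 - <<'E'
from h import *
import cv2
o=ctrl.get_obs();print(o["qpos"],o["width"])
xy=s2w(-180,-24.5)
for z in (120,40,10): print(z,delta([*xy,z],tgt(ST[2],np.radians(40))[1]))
cv2.imwrite("pics/s1.png",ctrl.get_image("scene")[:,:,::-1])
E
```

```text
[-0.56665226  0.37894926  2.38967025  1.92491404  0.47824525 -1.00609746] 39.663326581305775
120 (array([-0.37541638, -0.07535104,  0.26057037]), array([ 0.00400655, -0.00258169,  0.00127388]))
40 (array([-0.36999221,  6.07356159, -4.85712873]), array([ 0.00400655, -0.00258169,  0.00127388]))
10 (array([-0.36795814,  8.37940383, -6.77626589]), array([ 0.00400655, -0.00258169,  0.00127388]))
```

View pics/s1.png

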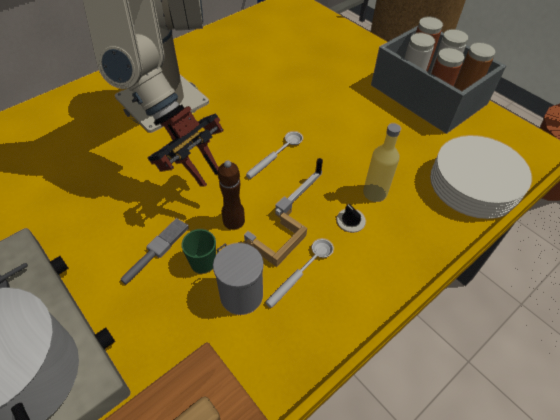

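The gripper, tilted, is in front of the mill with its tips near px (203,183), and everything else is clear. I'll descend.

>>> {"op": "carry_out", "data": {
  "delta_pos": [
    [-0.2,0.4,-0.2],
    [-0.37,1.2,-0.8],
    [-0.37,2.2,-1.6],
    [-0.37,3.2,-2.5],
    [-0.37,4.2,-3.3],
    [-0.37,5.2,-4.1],
    [-0.37,6.1,-4.86],
    [-0.37,6.1,-4.86]
  ],
  "rotation": [
    [0.004,-0.0025,0.001],
    [0.004,-0.0025,0.001],
    [0.004,-0.0025,0.001],
    [0.004,-0.0025,0.001],
    [0.004,-0.0025,0.001],
    [0.004,-0.0025,0.001],
    [0.004,-0.0025,0.001],
    [0.004,-0.0025,0.001]
  ]
}}

```text
t: 2.82
ee_pos: [468.2, -120.0, 41.9]
orientation: [-0.721, 0.602, -1.3]
ft_force: [-0.8, 0.2, 1.0]
width: 40.0
```

```bash
python3 - <<'E'
from h import *
import cv2
o=ctrl.get_obs();print(o["qpos"],o["ee_pos"])
xy=s2w(-180,-24.5)
for z in (40,10): print(z,delta([*xy,z],tgt(ST[2],np.radians(40))[1]))
E
```

```text
[-0.55638591  0.62478311  2.39355194  2.29754727  0.61481409 -1.43065746] [ 468.19697715 -119.98379438   41.94233777]
40 (array([-0.06818972,  0.02967161, -0.26553114]), array([-0.00384942,  0.00152681,  0.00094002]))
10 (array([-0.07329751,  2.32036244, -2.20272225]), array([-0.00384942,  0.00152681,  0.00094002]))
```

>>> {"op": "carry_out", "data": {
  "delta_pos": [
    [-0.04,0.6,-0.6],
    [-0.07,1.2,-1.2],
    [-0.07,1.8,-1.75],
    [-0.07,2.3,-2.2],
    [-0.07,2.3,-2.2],
    [-0.07,2.3,-2.2]
  ],
  "rotation": [
    [0,0,0],
    [0,0,0],
    [0,0,0],
    [0,0,0],
    [0,0,0],
    [0,0,0]
  ]
}}

```text
t: 3.32
ee_pos: [466.2, -119.6, 11.2]
orientation: [-0.721, 0.601, -1.301]
ft_force: [0.7, -0.7, 0.1]
width: 39.8
```

```bash
python3 - <<'E'
from h import *
import cv2
o=ctrl.get_obs();print(o["qpos"],o["ee_pos"],o["ft_force"])
xy=s2w(-180,-24.5)
print(delta([*xy,10],tgt(ST[2],np.radians(40))[1]))
for n in("scene","top"):
    a=ctrl.get_image(n)[:,:,::-1]
    a=a[130:290,150:340] if n=="top" else a[110:270,140:330]
    cv2.imwrite(f"pics/{n}2.png",cv2.resize(a,None,fx=3.7,fy=3.7,interpolation=2))
E
```

```text
[-0.55883327  0.72331458  2.38805653  2.38440447  0.68059461 -1.54237431] [ 466.19103352 -119.63790093   11.2223185 ] [ 0.67388034 -0.74173323  0.06452217]
(array([ 0.00113325,  0.09831677, -0.07304919]), array([-0.00468173,  0.00187305,  0.00154415]))
```

View pics/scene2.png

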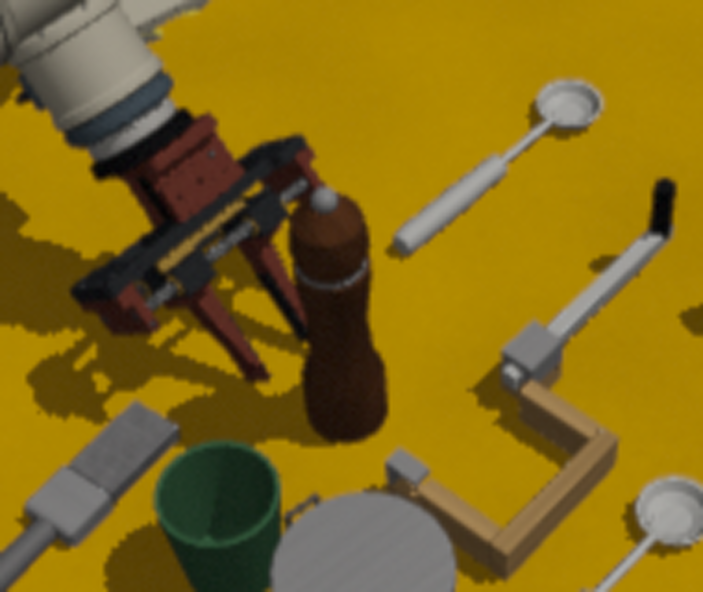

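View pics/top2.png

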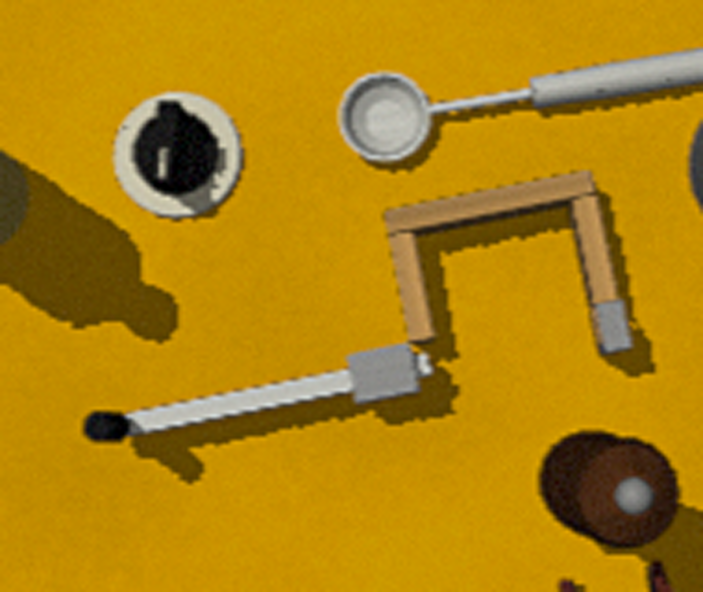

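```bash
python3 - <<'E'
from h import *
R=tgt(ST[2],np.radians(40))[1]
o=ctrl.get_obs()
for x,y in [(-180,-24.5),(-150,-24.5),(-120,-16),(-87,0),(-60,0),(-27,0)]:
    print(x,y,delta([*s2w(x,y),10.5],R)[0].round(2))
E
```

```text
-180 -24.5 [ 0.    0.08 -0.05]
-150 -24.5 [0.   2.02 2.24]
-120 -16 [-0.84  3.95  4.53]
-87 0 [-2.44  6.08  7.05]
-60 0 [-2.44  7.83  9.11]
-27 0 [-2.44  9.96 11.63]
```

>>> {"op": "carry_out", "data": {
  "delta_pos": [
    [0,0.4,0.3],
    [0,0.8,0.8],
    [0,1.15,1.2],
    [0,1.45,1.55],
    [0,1.65,1.8],
    [0,1.85,2.05],
    [0,2.02,2.24],
    [-0.06,2.2,2.46],
    [-0.16,2.4,2.7],
    [-0.26,2.63,2.97],
    [-0.36,2.87,3.25],
    [-0.46,3.1,3.52]
  ],
  "rotation": [
    [0,0,0],
    [0,0,0],
    [0,0,0],
    [0,0,0],
    [0,0,0],
    [0,0,0],
    [0,0,0],
    [0,0,0],
    [0,0,0],
    [0,0,0],
    [0,0,0],
    [0,0,0]
  ]
}}

```text
t: 4.42
ee_pos: [511.2, -106.5, 9.6]
orientation: [-0.722, 0.602, -1.301]
ft_force: [-2.3, -1.2, 1.3]
width: 40.2
```

```bash
python3 - <<'E'
from h import *
import cv2
R=tgt(ST[2],np.radians(40))[1]
o=ctrl.get_obs()
p=o["ee_pos"]-[*ST[:2],0];c,s=np.cos(ST[2]),np.sin(ST[2]);print("tcp in stall",c*p[0]+s*p[1],-s*p[0]+c*p[1],p[2],o["ft_force"],o["qpos"])
for x,y in [(-120,-16),(-87,0),(-60,0),(-27,0)]:
    print(x,y,delta([*s2w(x,y),10],R)[0].round(2),delta([*s2w(x,y),10],R)[1].round(3))
for n in("scene","top"):
    a=ctrl.get_image(n)[:,:,::-1]
    a=a[130:290,150:340] if n=="top" else a[110:270,140:330]
    cv2.imwrite(f"pics/{n}3.png",cv2.resize(a,None,fx=3.7,fy=3.7,interpolation=2))
E
```

```text
tcp in stall -133.46198879341298 -19.47265027587323 9.641753492260477 [-2.3424078  -1.24576896  1.27445457] [-0.45629557  0.71791352  2.31831282  2.42720263  0.61903124 -1.46743757]
-120 -16 [-0.35  0.84  1.05] [-0.003  0.002  0.002]
-87 0 [-1.95  2.97  3.58] [-0.003  0.002  0.002]
-60 0 [-1.95  4.71  5.64] [-0.003  0.002  0.002]
-27 0 [-1.94  6.84  8.16] [-0.003  0.002  0.002]
```

View pics/scene3.png

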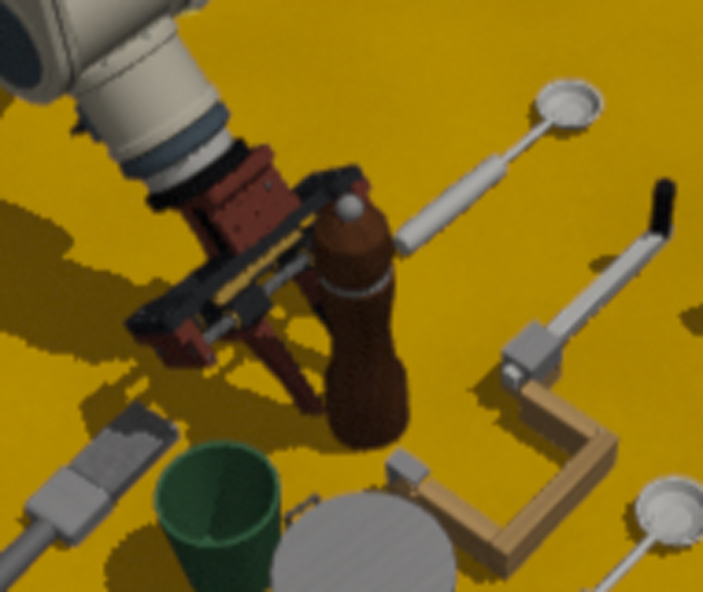

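View pics/top3.png

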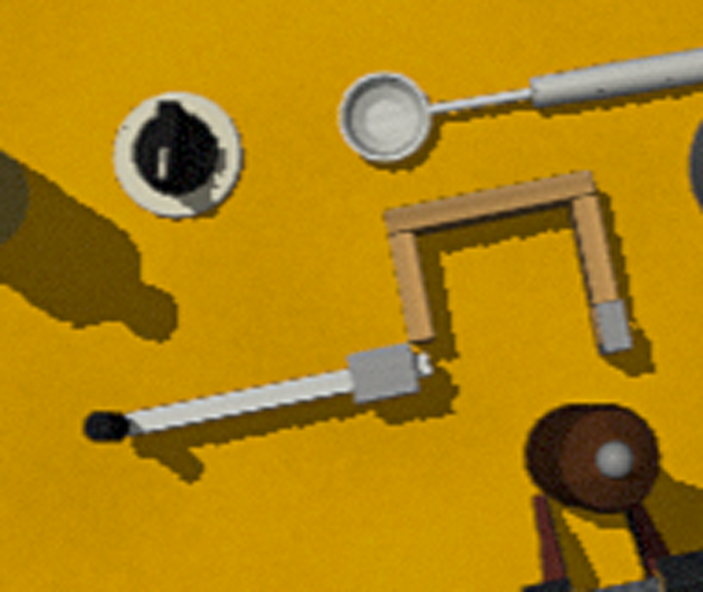

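The mill stands upright, cradled with its foot at px (590,455) in the top crop. I'll go on pushing it toward the mouth.

>>> {"op": "carry_out", "data": {
  "delta_pos": [
    [-0.12,0.22,0.28],
    [-0.28,0.45,0.57],
    [-0.45,0.7,0.87],
    [-0.62,0.95,1.17],
    [-0.8,1.2,1.47],
    [-0.98,1.45,1.77],
    [-1.16,1.7,2.07],
    [-1.34,1.96,2.38],
    [-1.52,2.22,2.69],
    [-1.7,2.5,3.02],
    [-1.85,2.75,3.32],
    [-1.95,2.97,3.58]
  ],
  "rotation": [
    [0,0,0],
    [0,0,0],
    [0,0,0],
    [0,0,0],
    [0,0,0],
    [0,0,0],
    [0,0,0],
    [0,0,0],
    [0,0,0],
    [0,0,0],
    [0,0,0],
    [0,0,0]
  ]
}}

```text
t: 5.52
ee_pos: [553.9, -79.0, 10.2]
orientation: [-0.722, 0.601, -1.301]
ft_force: [-1.1, 0.1, -2.4]
width: 39.9
```

```bash
cat > chk.py <<'E'
from h import *
import cv2,sys
k=sys.argv[1]
o=ctrl.get_obs()
p=o["ee_pos"]-[*ST[:2],0];c,s=np.cos(ST[2]),np.sin(ST[2]);print("tcp in stall",c*p[0]+s*p[1],-s*p[0]+c*p[1],p[2],o["ft_force"],o["qpos"])
R=tgt(ST[2],np.radians(40))[1]
for a in sys.argv[2:]:
    x,y,z=map(float,a.split(","))
    d=delta([*s2w(x,y),z],R);print(a,d[0].round(2),d[1].round(3))
for n in("scene","top"):
    a=ctrl.get_image(n)[:,:,::-1]
    cv2.imwrite(f"pics/{n}{k}_full.png",a)
    a=a[130:290,150:340] if n=="top" else a[110:270,140:330]
    cv2.imwrite(f"pics/{n}{k}.png",cv2.resize(a,None,fx=3.7,fy=3.7,interpolation=2))
E
python3 chk.py 4 -60,0,10 -35,0,10 -27,0,10
```

```text
tcp in stall -86.60608838048128 0.16627440008697647 10.150831694969025 [-1.14584499  0.07053282 -2.38685504] [-0.3398192   0.71501664  2.25751005  2.50147644  0.5600065  -1.41850064]
-60,0,10 [0.02 1.73 2.02] [-0.004  0.002  0.001]
-35,0,10 [0.02 3.34 3.93] [-0.004  0.002  0.001]
-27,0,10 [0.02 3.86 4.54] [-0.004  0.002  0.001]
```

View pics/scene4.png

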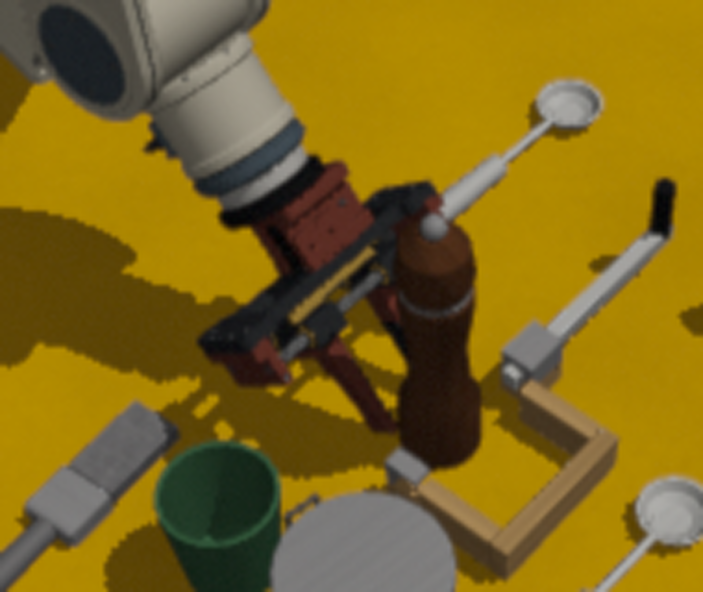

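View pics/top4.png

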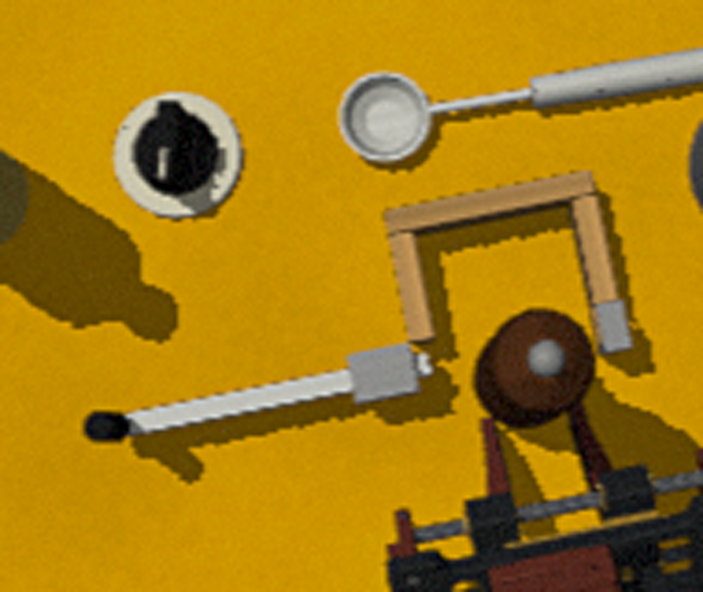

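The mill is upright at the mouth, with its foot between the bar's end and the catch block. I'll push it in.

>>> {"op": "carry_out", "data": {
  "delta_pos": [
    [0.01,0.25,0.29],
    [0.02,0.53,0.61],
    [0.02,0.82,0.95],
    [0.02,1.12,1.3],
    [0.02,1.42,1.65],
    [0.02,1.72,2.01],
    [0.02,2.02,2.37],
    [0.02,2.32,2.72],
    [0.02,2.6,3.05],
    [0.02,2.85,3.35],
    [0.02,3.1,3.65],
    [0.02,3.34,3.93]
  ],
  "rotation": [
    [0,0,0],
    [0,0,0],
    [0,0,0],
    [0,0,0],
    [0,0,0],
    [0,0,0],
    [0,0,0],
    [0,0,0],
    [0,0,0],
    [0,0,0],
    [0,0,0],
    [0,0,0]
  ]
}}

```text
t: 6.62
ee_pos: [604.7, -70.4, 10.0]
orientation: [-0.722, 0.601, -1.301]
ft_force: [-3.1, -0.3, 1.6]
width: 39.8
```

```bash
python3 chk.py 5 -30,0,10 -27,0,10 -24,0,10
```

```text
tcp in stall -35.056825897612946 -0.3120454005745872 10.04179378867369 [-3.06080992 -0.33220513  1.5985649 ] [-0.28018918  0.72181855  2.1617294   2.48400999  0.48143199 -1.33083745]
-30,0,10 [-0.03  0.33  0.38] [-0.004  0.002  0.002]
-27,0,10 [-0.03  0.52  0.61] [-0.004  0.002  0.002]
-24,0,10 [-0.03  0.72  0.84] [-0.004  0.002  0.002]
```

View pics/scene5.png

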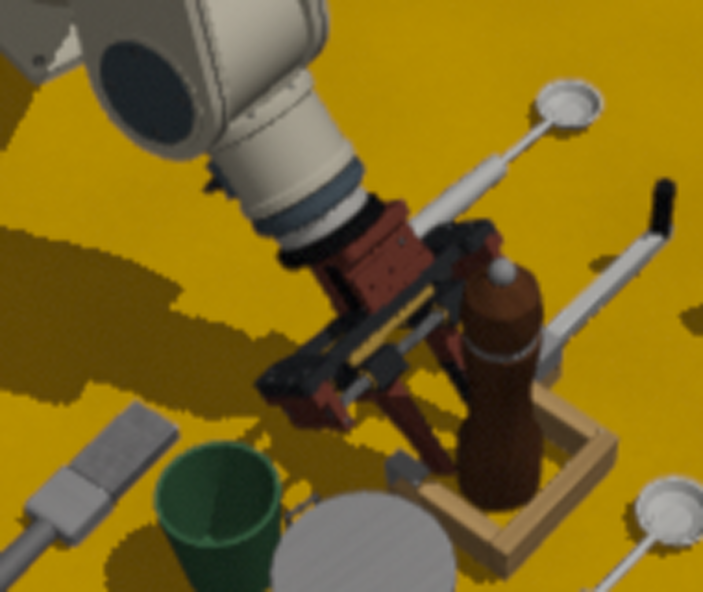

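View pics/top5.png

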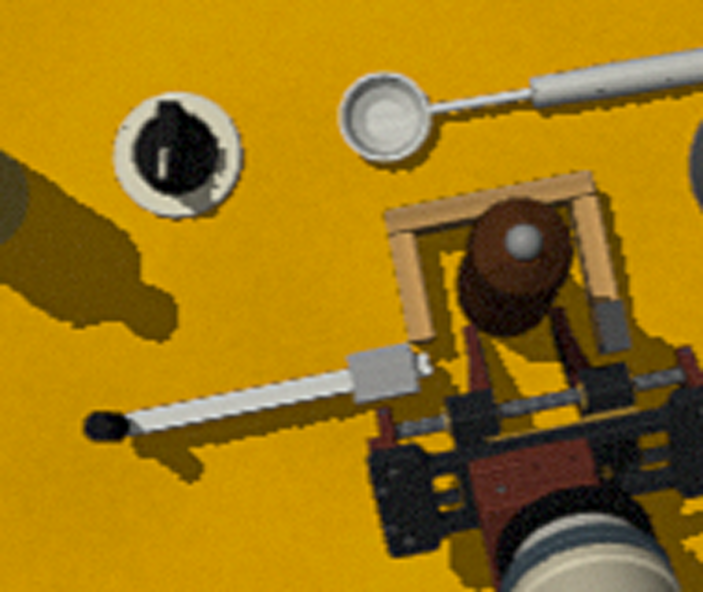

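The mill is about 8 mm short of home. I'll push the rest slowly and watch the force.

>>> {"op": "carry_out", "data": {
  "delta_pos": [
    [0,0.1,0.11],
    [-0.01,0.2,0.23],
    [-0.02,0.3,0.34],
    [-0.02,0.38,0.45],
    [-0.02,0.46,0.54],
    [-0.02,0.46,0.54]
  ],
  "rotation": [
    [0,0,0],
    [0,0,0],
    [0,0,0],
    [0,0,0],
    [0,0,0],
    [0,0,0]
  ]
}}

```text
t: 7.22
ee_pos: [611.6, -69.1, 10.1]
orientation: [-0.722, 0.601, -1.301]
ft_force: [-2.1, 0.5, 1.1]
width: 40.5
```

>>> {"op": "carry_out", "data": {
  "delta_pos": [
    [0,0.06,0.08],
    [0,0.13,0.15],
    [0,0.13,0.15]
  ],
  "rotation": [
    [0,0,0],
    [0,0,0],
    [0,0,0]
  ]
}}

```text
t: 7.47
ee_pos: [613.4, -68.7, 10.0]
orientation: [-0.722, 0.601, -1.301]
ft_force: [-2.5, 0.5, 1.0]
width: 40.1
```

```bash
python3 chk.py 6 -24,0,10 -20,0,10
```

```text
tcp in stall -26.194364771283528 -0.14156450774532292 10.001977886772934 [-2.48616186  0.52378371  0.96012303] [-0.27075666  0.72402996  2.14508485  2.47980854  0.46864835 -1.31591447]
-24,0,10 [-0.01  0.14  0.17] [-0.004  0.002  0.002]
-20,0,10 [-0.01  0.4   0.47] [-0.004  0.002  0.002]
```

View pics/scene6.png

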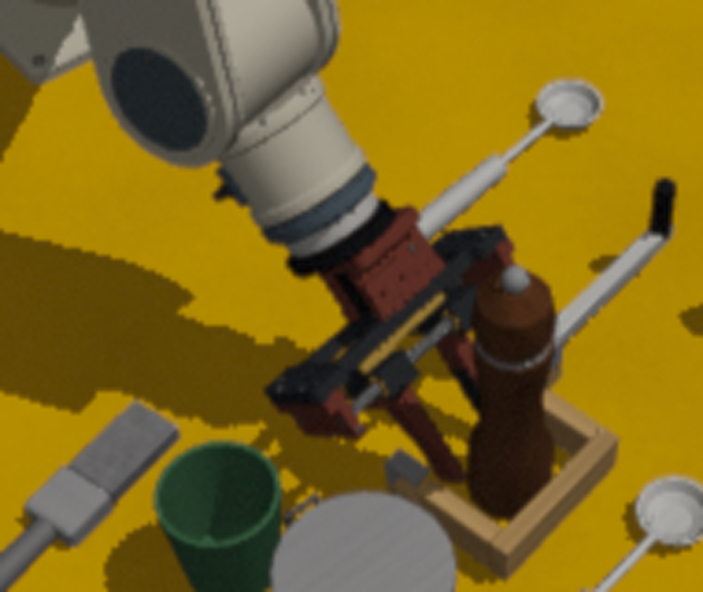

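View pics/top6.png

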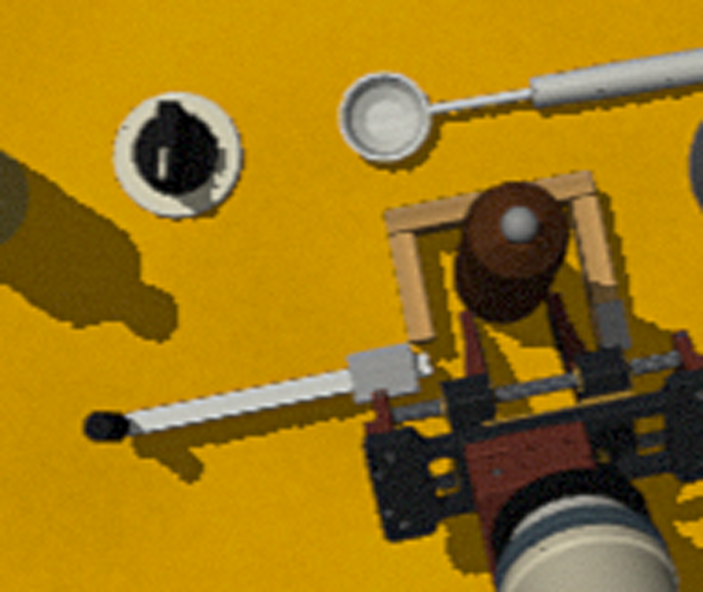

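>>> {"op": "carry_out", "data": {
  "delta_pos": [
    [0,0.06,0.08],
    [0,0.13,0.15],
    [0,0.13,0.15]
  ],
  "rotation": [
    [0,0,0],
    [0,0,0],
    [0,0,0]
  ]
}}

```text
t: 7.82
ee_pos: [615.4, -68.4, 10.0]
orientation: [-0.722, 0.601, -1.301]
ft_force: [-2.8, -1.9, 1.0]
width: 40.2
```

```bash
python3 chk.py 7 -24,0,10 -20,0,10
```

```text
tcp in stall -24.18028923278504 -0.1581269107017942 10.011587370032636 [-2.79298662 -1.88491293  1.02609503] [-0.2687527   0.72453102  2.14125706  2.47864435  0.46571932 -1.3124239 ]
-24,0,10 [-0.02  0.01  0.01] [-0.004  0.002  0.002]
-20,0,10 [-0.02  0.27  0.32] [-0.004  0.002  0.002]
```

```bash
python3 - <<'E'
import cv2
a=cv2.imread("pics/top7_full.png")[165:235,240:330]; cv2.imwrite("pics/t7c.png",cv2.resize(a,None,fx=8,fy=8,interpolation=2))
a=cv2.imread("pics/scene7_full.png")[175:270,240:320]; cv2.imwrite("pics/s7c.png",cv2.resize(a,None,fx=6,fy=6,interpolation=2))
E
```

```text
(no output)
```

View pics/t7c.png

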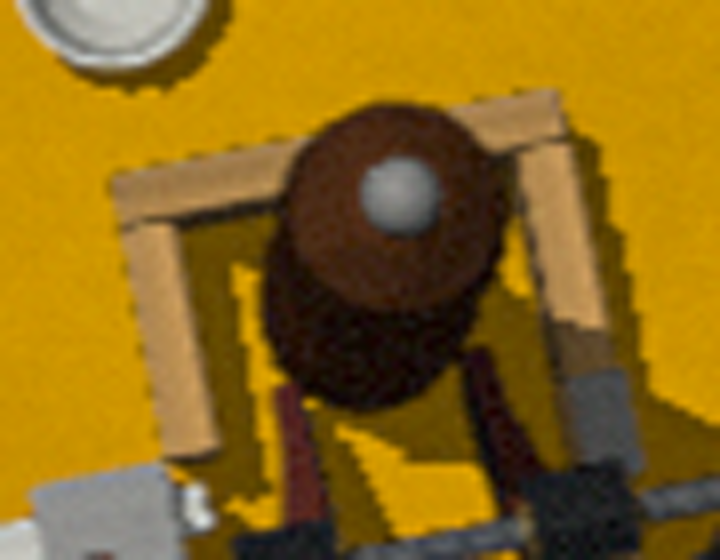

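View pics/s7c.png

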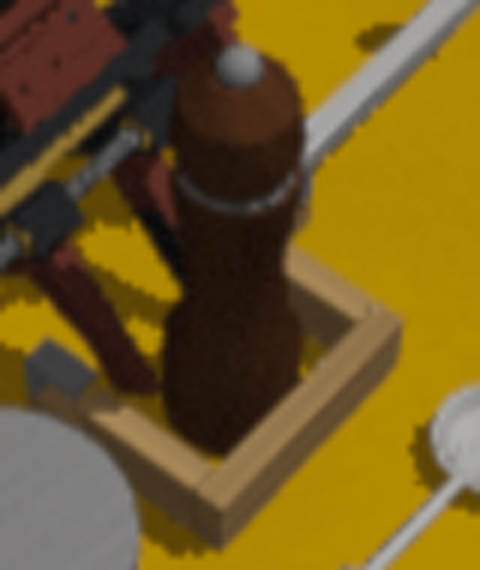

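```bash
python3 - <<'E'
from h import *
P=crop([(264,285),(272,325),(295,375),(325,400),(355,409),(400,400),(440,370)],(240,165),8)
fl=back("top",P,0)
r=least_squares(lambda q:np.hypot(fl[:,0]-q[0],fl[:,1]-q[1])-28,[fl[:,0].mean(),fl[:,1].mean()]);print(r.x,r.fun.round(1))
c,s=np.cos(ST[2]),np.sin(ST[2])
f=lambda v:(c*(v[0]-ST[0])+s*(v[1]-ST[1]),-s*(v[0]-ST[0])+c*(v[1]-ST[1]))
print(f(r.x)); h=back("top",crop((400,195),(240,165),8),210)[0];h2=back("scene",crop((240,66),(240,175),6),210)[0];print(h,f(h),h2,f(h2))
E
```

```text
[640.43260735 -66.18704724] [-0.3 -1.6 -0.1  1.   1.1 -0.3 -1.8]
(np.float64(0.830629786023077), np.float64(-2.3690822433865666))
[638.51154959 -63.82296188 210.        ] (np.float64(-0.6468170881172266), np.float64(0.2948459142889644)) [640.79482339 -62.53986974 210.        ] (np.float64(1.82584472280567), np.float64(1.158332016643378))
```

The foot is at about x=0, so it's nearly on the rail. I'll nudge by 1 mm until contact shows.

>>> {"op": "carry_out", "data": {
  "delta_pos": [
    [0,0.04,0.04],
    [0,0.07,0.08],
    [0,0.07,0.08]
  ],
  "rotation": [
    [0,0,0],
    [0,0,0],
    [0,0,0]
  ]
}}

```text
t: 8.17
ee_pos: [616.0, -68.2, 9.9]
orientation: [-0.722, 0.601, -1.301]
ft_force: [-4.7, -0.8, 2.4]
width: 40.1
```

>>> {"op": "carry_out", "data": {
  "delta_pos": [
    [0,0.04,0.04],
    [0,0.07,0.08],
    [0,0.07,0.08]
  ],
  "rotation": [
    [0,0,0],
    [0,0,0],
    [0,0,0]
  ]
}}

```text
t: 8.42
ee_pos: [616.4, -68.1, 9.6]
orientation: [-0.723, 0.603, -1.301]
ft_force: [-8.7, -1.8, 4.7]
width: 39.7
```

The force rose to about 9 N while the TCP stalled, so the mill is against the rail. I'll back straight out, then retract along the tool axis.

>>> {"op": "carry_out", "data": {
  "delta_pos": [
    [0,-0.07,-0.08],
    [0,-0.3,-0.36],
    [0,-0.7,-0.83],
    [0,-1.2,-1.42],
    [0,-1.8,-2.14],
    [0,-2.5,-2.97],
    [0,-3.2,-3.8],
    [0,-3.8,-4.5],
    [0,-5,-4.7],
    [0,-7,-4.7],
    [0,-9,-4.7],
    [0,-10.5,-4.7]
  ],
  "rotation": [
    [0,0,0],
    [0,0,0],
    [0,0,0],
    [0,0,0],
    [0,0,0],
    [0,0,0],
    [0,0,0],
    [0,0,0],
    [0,0,0],
    [0,0,0],
    [0,0,0],
    [0,0,0]
  ]
}}

```text
t: 9.42
ee_pos: [513.6, -86.2, 60.6]
orientation: [-0.722, 0.602, -1.301]
ft_force: [0.4, 0.3, -0.7]
width: 39.9
```

```bash
python3 chk.py 8; python3 - <<'E'
from h import *
c,s=np.cos(ST[2]),np.sin(ST[2])
f=lambda v:(c*(v[0]-ST[0])+s*(v[1]-ST[1]),-s*(v[0]-ST[0])+c*(v[1]-ST[1]))
for n,u,z in [("oil cap","98,160",230),("oil base","143,184",0),("timer","198,171",30),("peg","176.7,244.7",80)]:
    v=back("top",tuple(map(float,u.split(","))),z)[0];print(n,v,f(v))
E
```

```text
tcp in stall -127.57852681130493 0.18090381912620757 60.64382199289232 [ 0.37170173  0.30619125 -0.6980489 ] [-0.39910668  0.56855501  2.34218966  2.36147386  0.52032831 -1.32228812]
oil cap [685.88604643 229.56618916 230.        ] (np.float64(97.36615678156875), np.float64(280.8567710812335))
oil base [683.61837145 230.46336337   0.        ] (np.float64(95.29060170730477), np.float64(282.13713920473594))
timer [703.42753966 111.08671114  30.        ] (np.float64(93.89176713108766), np.float64(161.1361825759944))
peg [555.48616769 142.60492195  80.        ] (np.float64(-46.2455863668669), np.float64(218.07096376319043))
```

View pics/scene8.png

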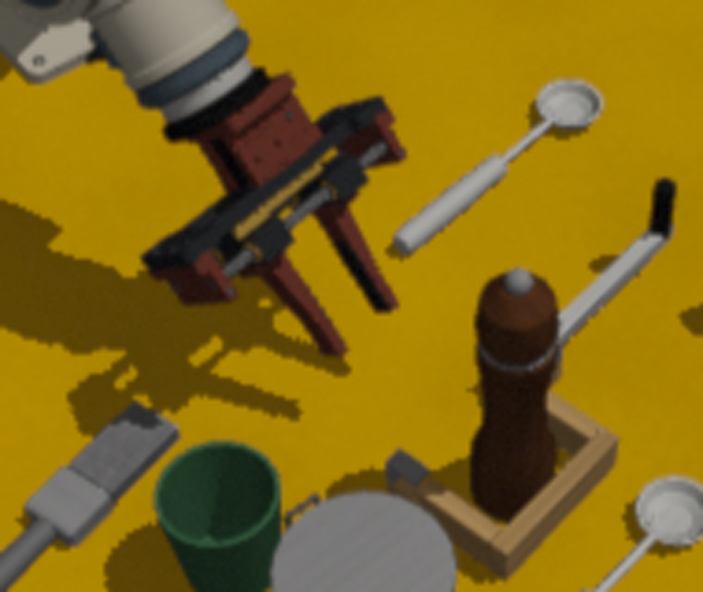

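View pics/top8.png

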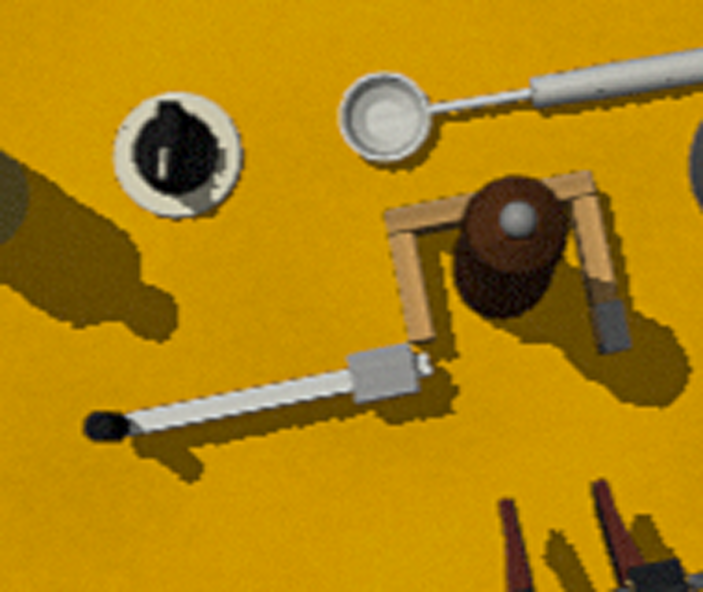

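Top view: the mill is home and upright, with its foot near crop (505,290), and the peg is unchanged at (105,425), so the bar is still open at about 0.093. I'll close the fingers, keep this tilt, go round to the peg's left side and push it with the finger's flank.

```bash
python3 chk.py 9 -128,0,130 -128,130,130 -120,265,130 -35,265,130 -35,265,52
```

```text
tcp in stall -127.29662505283386 -0.1966221952368059 61.31115246486387 [0.00180927 0.98404839 0.40861468] [-0.39916197  0.56739193  2.34231144  2.36323423  0.52063253 -1.32350131]
-128,0,130 [ 0.   -5.29  4.39] [-0.005  0.002  0.003]
-128,130,130 [-13.    -5.32   4.41] [-0.005  0.002  0.003]
-120,265,130 [-26.5   -4.85   5.04] [-0.005  0.002  0.003]
-35,265,130 [-26.5    0.65  11.52] [-0.005  0.002  0.003]
-35,265,52 [-26.53   6.6    6.48] [-0.005  0.002  0.003]
```

>>> {"op": "carry_out", "data": {
  "delta_pos": [
    [0,-1,0.8],
    [0,-2.3,1.9],
    [0,-3.6,3],
    [0,-4.8,4],
    [-1,-5.3,4.4],
    [-3,-5.3,4.4],
    [-5,-5.3,4.4],
    [-7,-5.3,4.4],
    [-9,-5.3,4.4],
    [-11,-5.3,4.4],
    [-12.5,-5.3,4.4],
    [-13,-5.3,4.4]
  ],
  "rotation": [
    [0,0,0],
    [0,0,0],
    [0,0,0],
    [0,0,0],
    [0,0,0],
    [0,0,0],
    [0,0,0],
    [0,0,0],
    [0,0,0],
    [0,0,0],
    [0,0,0],
    [0,0,0]
  ],
  "hand": 255
}}

```text
t: 10.62
ee_pos: [490.6, 44.2, 127.3]
orientation: [-0.724, 0.601, -1.298]
ft_force: [0.6, -0.6, 0.4]
width: 0.6
```

```bash
python3 chk.py 10  -120,265,130 -35,265,130 -35,265,52
```

```text
tcp in stall -127.35361296612992 132.57660818421888 127.2543203935198 [ 0.59487117 -0.60101482  0.41030296] [-0.00874368  0.3393      2.42482413  2.77375275  0.33509427 -1.36753676]
-120,265,130 [-13.24   0.26   0.79] [-0.002  0.004  0.   ]
-35,265,130 [-13.22   5.74   7.29] [-0.002  0.004  0.   ]
-35,265,52 [-13.23  11.7    2.27] [-0.002  0.004  0.   ]
```

>>> {"op": "carry_out", "data": {
  "delta_pos": [
    [-1,0,0.1],
    [-3,0,0.2],
    [-5,0.1,0.3],
    [-7,0.1,0.4],
    [-9,0.2,0.5],
    [-11,0.2,0.7],
    [-12.7,0.3,0.8],
    [-13.2,0.8,1.5],
    [-13.2,2,2.8],
    [-13.2,3.4,4.5],
    [-13.2,4.8,6.2],
    [-13.2,5.7,7.3]
  ],
  "rotation": [
    [0,0,0],
    [0,0,0],
    [0,0,0],
    [0,0,0],
    [0,0,0],
    [0,0,0],
    [0,0,0],
    [0,0,0],
    [0,0,0],
    [0,0,0],
    [0,0,0],
    [0,0,0]
  ]
}}

```text
t: 11.72
ee_pos: [561.8, 188.4, 131.4]
orientation: [-0.721, 0.6, -1.301]
ft_force: [-0.2, 0.4, 0.3]
width: 0.4
```

```bash
python3 chk.py 11 -35,265,130 -35,265,52
```

```text
tcp in stall -31.99432755492885 262.05625554958476 131.39734407575955 [-0.20133574  0.44721437  0.33095152] [ 0.3696248   0.4122258   2.2172412   3.75791834  0.22070331 -2.02909033]
-35,265,130 [-0.29 -0.09 -0.32] [-0.005  0.002  0.002]
-35,265,52 [-0.32  5.86 -5.36] [-0.005  0.002  0.002]
```

View pics/scene11_full.png

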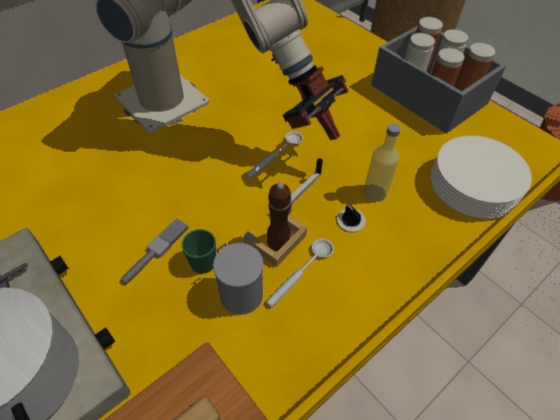

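View pics/top11_full.png

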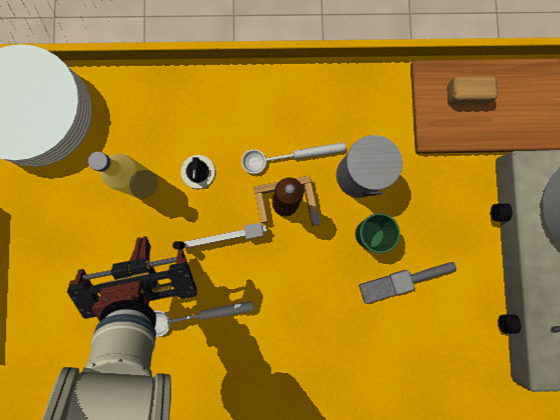

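The closed fingers are left of the peg and clear of the oil bottle. I'll lower them.

>>> {"op": "carry_out", "data": {
  "delta_pos": [
    [-0.2,0.4,-0.6],
    [-0.3,1.2,-1.3],
    [-0.3,2,-2],
    [-0.3,3,-2.9],
    [-0.3,4,-3.75],
    [-0.3,5,-4.6],
    [-0.3,5.8,-5.3],
    [-0.3,5.8,-5.3]
  ],
  "rotation": [
    [0,0,0],
    [0,0,0],
    [0,0,0],
    [0,0,0],
    [0,0,0],
    [0,0,0],
    [0,0,0],
    [0,0,0]
  ]
}}

```text
t: 12.48
ee_pos: [553.8, 189.5, 50.4]
orientation: [-0.727, 0.604, -1.3]
ft_force: [-0.6, -0.7, 0.3]
width: 0.4
```

```bash
python3 chk.py 12 -35,240,52 -35,146,52 -35,139,52
```

```text
tcp in stall -39.69047445784457 264.5004754173647 50.37704855136948 [-0.58326642 -0.65062049  0.27148107] [ 0.37902649  0.60931888  2.23522777  3.47846032  0.4100484  -1.72744436]
-35,240,52 [2.45 0.18 0.46] [0.001 0.002 0.002]
-35,146,52 [11.85  0.2   0.43] [0.001 0.002 0.002]
-35,139,52 [12.55  0.21  0.43] [0.001 0.002 0.002]
```

View pics/scene12.png

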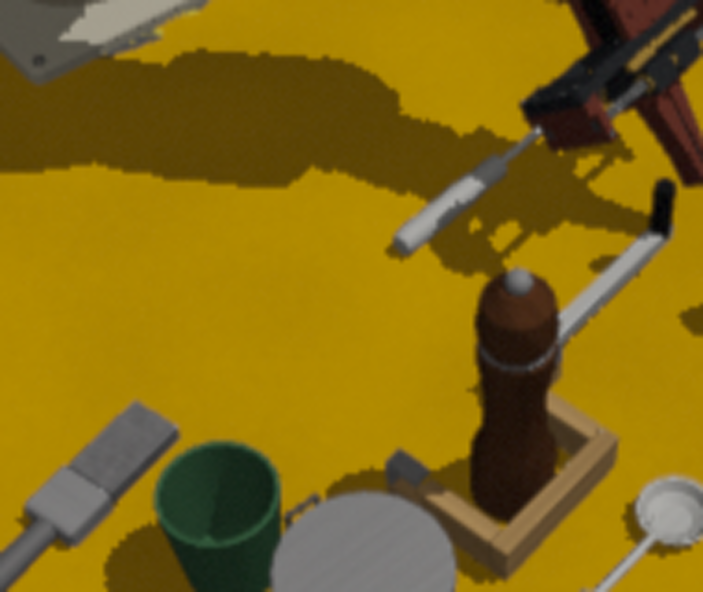

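View pics/top12_full.png

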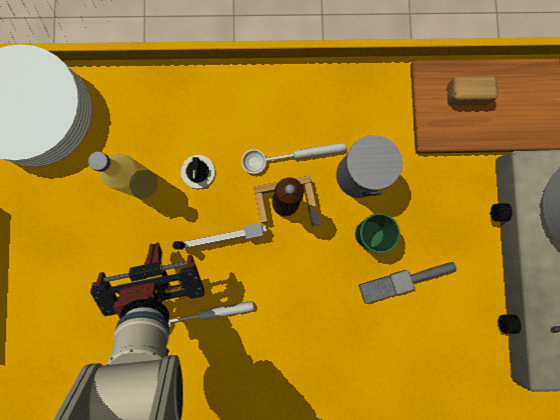

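>>> {"op": "carry_out", "data": {
  "delta_pos": [
    [0.2,0.2,0.3],
    [0.7,0.3,0.55],
    [1.3,0.3,0.6],
    [1.9,0.3,0.6],
    [2.5,0.3,0.6],
    [3.1,0.3,0.6],
    [3.7,0.3,0.6],
    [4.3,0.3,0.6],
    [4.9,0.3,0.6],
    [5.5,0.3,0.6],
    [6.1,0.3,0.6],
    [6.7,0.3,0.6]
  ],
  "rotation": [
    [0,0,0],
    [0,0,0],
    [0,0,0],
    [0,0,0],
    [0,0,0],
    [0,0,0],
    [0,0,0],
    [0,0,0],
    [0,0,0],
    [0,0,0],
    [0,0,0],
    [0,0,0]
  ]
}}

```text
t: 13.58
ee_pos: [575.3, 125.2, 55.9]
orientation: [-0.72, 0.599, -1.301]
ft_force: [-0.3, 2.1, -0.8]
width: 0.8
```

```bash
python3 chk.py 13 -33,160,52 -33,146,52 -33,139,52
```

```text
tcp in stall -29.80908494461925 197.49346338128922 55.9405761344891 [-0.29420534  2.06847416 -0.81259283] [ 0.20472507  0.597935    2.23926309  3.19340984  0.39986692 -1.5991108 ]
-33,160,52 [ 3.75  0.1  -0.51] [-0.006  0.002  0.002]
-33,146,52 [ 5.15  0.1  -0.51] [-0.006  0.002  0.002]
-33,139,52 [ 5.85  0.1  -0.51] [-0.006  0.002  0.002]
```

View pics/scene13.png

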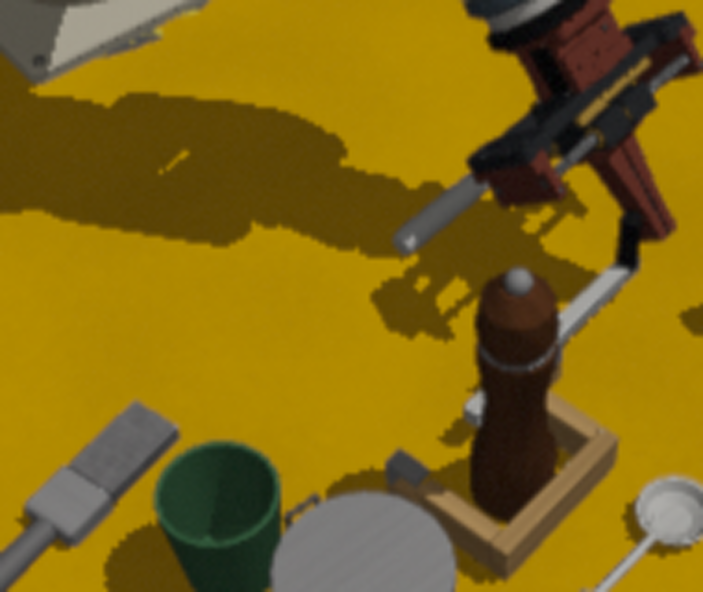

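View pics/top13.png

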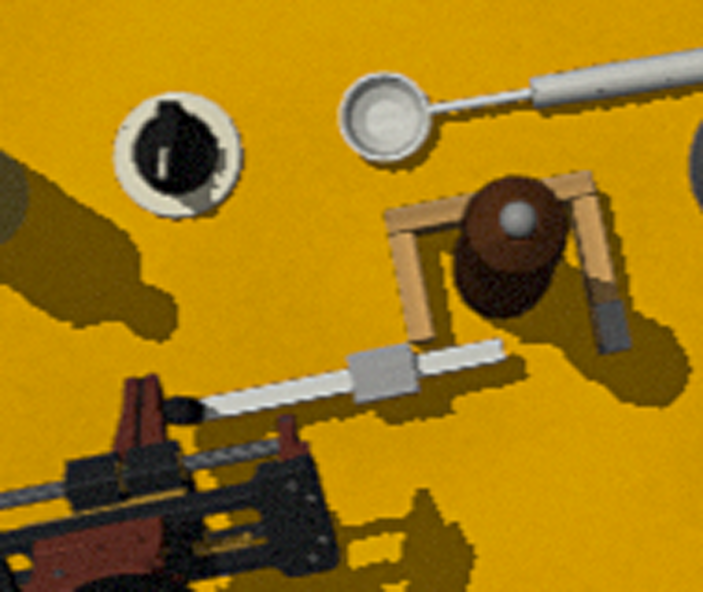

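The bar is sliding, with its end at top crop (500,350), and the force is about 2 N, which matches the stated bar friction. I'll continue.

>>> {"op": "carry_out", "data": {
  "delta_pos": [
    [0.3,0,-0.1],
    [0.7,0.05,-0.2],
    [1.1,0.1,-0.3],
    [1.5,0.1,-0.4],
    [1.9,0.1,-0.4],
    [2.3,0.1,-0.4],
    [2.7,0.1,-0.4],
    [3.1,0.1,-0.4],
    [3.5,0.1,-0.4],
    [3.9,0.1,-0.4],
    [4.2,0.1,-0.4],
    [4.4,0.1,-0.4]
  ],
  "rotation": [
    [0,0,0],
    [0,0,0],
    [0,0,0],
    [0,0,0],
    [0,0,0],
    [0,0,0],
    [0,0,0],
    [0,0,0],
    [0,0,0],
    [0,0,0],
    [0,0,0],
    [0,0,0]
  ]
}}

```text
t: 14.68
ee_pos: [579.9, 81.3, 51.6]
orientation: [-0.722, 0.601, -1.301]
ft_force: [1.2, 3.0, 0.7]
width: 0.3
```

```bash
python3 chk.py 14 -33,146,52 -33,139,52
```

```text
tcp in stall -32.97959906611101 153.47676999390447 51.56935976480896 [1.24419387 2.96227891 0.70049311] [ 0.09105852  0.60729719  2.24467417  3.00983001  0.41403359 -1.51667378]
-33,146,52 [ 0.75 -0.03  0.02] [-0.004  0.002  0.002]
-33,139,52 [ 1.45 -0.03  0.02] [-0.004  0.002  0.002]
```

View pics/top14.png

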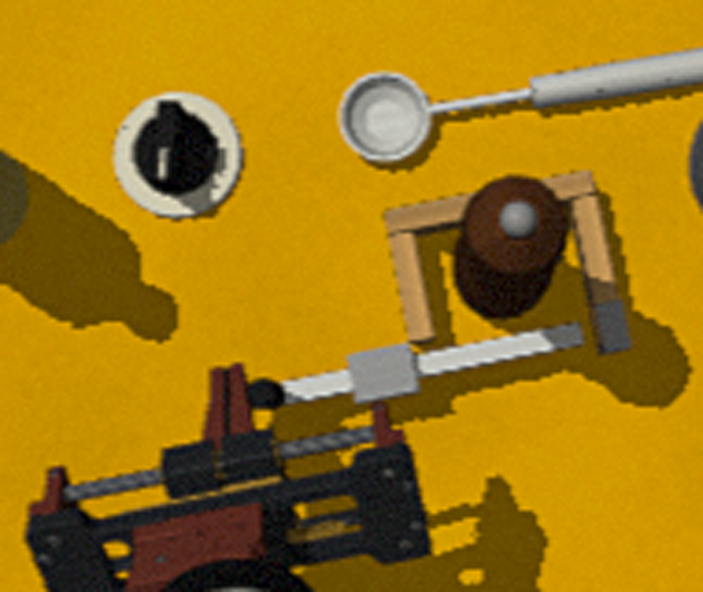

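>>> {"op": "carry_out", "data": {
  "delta_pos": [
    [0.2,0,0],
    [0.4,0,0],
    [0.5,0,0],
    [0.5,0,0]
  ],
  "rotation": [
    [0,0,0],
    [0,0,0],
    [0,0,0],
    [0,0,0]
  ]
}}

```text
t: 15.12
ee_pos: [580.4, 76.7, 51.4]
orientation: [-0.722, 0.601, -1.301]
ft_force: [-0.0, 1.7, 0.6]
width: 0.3
```

>>> {"op": "carry_out", "data": {
  "delta_pos": [
    [0.1,0,0],
    [0.2,0,0],
    [0.2,0,0]
  ],
  "rotation": [
    [0,0,0],
    [0,0,0],
    [0,0,0]
  ]
}}

```text
t: 15.37
ee_pos: [580.8, 74.8, 51.5]
orientation: [-0.722, 0.601, -1.301]
ft_force: [-0.3, 1.7, -1.4]
width: 0.5
```

>>> {"op": "carry_out", "data": {
  "delta_pos": [
    [0.1,0,0],
    [0.2,0,0],
    [0.2,0,0]
  ],
  "rotation": [
    [0,0,0],
    [0,0,0],
    [0,0,0]
  ]
}}

```text
t: 15.62
ee_pos: [581.2, 72.8, 51.5]
orientation: [-0.722, 0.601, -1.301]
ft_force: [-0.2, 1.2, -0.7]
width: 0.3
```

```bash
python3 chk.py 15 -33,146,52 -33,139,52
```

```text
tcp in stall -33.195153702702896 144.84630675513884 51.49361708750776 [-0.24688885  1.24029184 -0.69377699] [ 0.06861976  0.6074409   2.24375075  2.97312554  0.41383564 -1.50027689]
-33,146,52 [-0.12 -0.03  0.05] [-0.004  0.002  0.002]
-33,139,52 [ 0.58 -0.03  0.05] [-0.004  0.002  0.002]
```

View pics/top15.png

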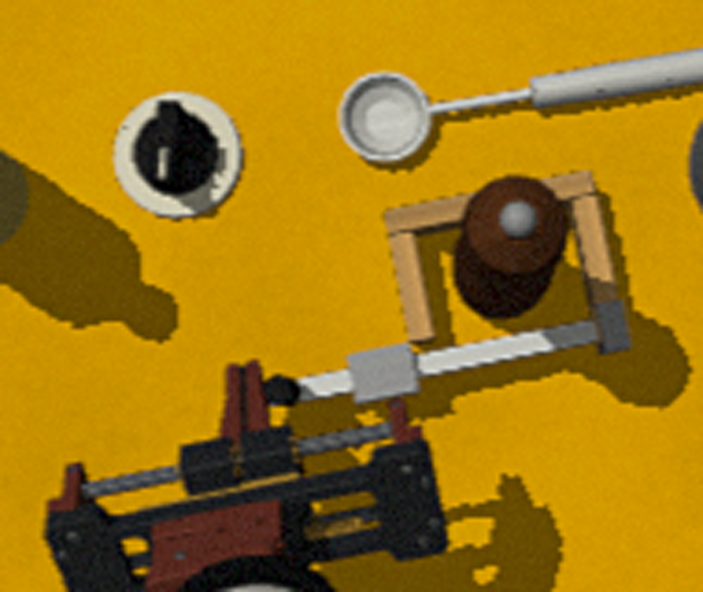

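Bar has reached the catch block. I'll keep going in 2 mm steps until the hard stop.

>>> {"op": "carry_out", "data": {
  "delta_pos": [
    [0.1,0,0],
    [0.2,0,0],
    [0.2,0,0]
  ],
  "rotation": [
    [0,0,0],
    [0,0,0],
    [0,0,0]
  ]
}}

```text
t: 15.97
ee_pos: [581.6, 70.8, 51.5]
orientation: [-0.722, 0.601, -1.301]
ft_force: [-1.6, 2.3, -0.6]
width: 0.3
```

>>> {"op": "carry_out", "data": {
  "delta_pos": [
    [0.1,0,0],
    [0.2,0,0],
    [0.2,0,0]
  ],
  "rotation": [
    [0,0,0],
    [0,0,0],
    [0,0,0]
  ]
}}

```text
t: 16.22
ee_pos: [581.7, 69.9, 51.5]
orientation: [-0.723, 0.599, -1.298]
ft_force: [-2.9, 10.5, -1.4]
width: 0.4
```

>>> {"op": "carry_out", "data": {
  "delta_pos": [
    [0.1,0,0],
    [0.2,0,0],
    [0.2,0,0]
  ],
  "rotation": [
    [0,0,0],
    [0,0,0],
    [0,0,0]
  ]
}}

```text
t: 16.47
ee_pos: [581.6, 69.7, 51.5]
orientation: [-0.724, 0.597, -1.294]
ft_force: [-4.1, 22.9, -1.1]
width: 0.2
```

It has reached a hard stop: the force rose to 23 N and the motion stalled. I'll back off to the left, then retract up.

>>> {"op": "carry_out", "data": {
  "delta_pos": [
    [-0.4,0,0],
    [-1.2,0,0],
    [-2.2,0,0],
    [-3.2,0,0],
    [-3.6,-1,0],
    [-3.6,-3,0],
    [-3.6,-5.5,0],
    [-3.6,-8,0],
    [-3.6,-10,0],
    [-3.6,-11,0],
    [-3.6,-11,0],
    [-3.6,-11,0]
  ],
  "rotation": [
    [0,0,0],
    [0,0,0],
    [0,0,0],
    [0,0,0],
    [0,0,0],
    [0,0,0],
    [0,0,0],
    [0,0,0],
    [0,0,0],
    [0,0,0],
    [0,0,0],
    [0,0,0]
  ]
}}

```text
t: 17.47
ee_pos: [506.4, 90.0, 136.6]
orientation: [-0.72, 0.6, -1.302]
ft_force: [-0.3, -0.5, 0.4]
width: 0.1
```

```bash
python3 chk.py 16; python3 - <<'E'
import cv2
a=cv2.imread("pics/top16_full.png")[165:265,200:330]; cv2.imwrite("pics/t16c.png",cv2.resize(a,None,fx=6,fy=6,interpolation=2))
E
```

```text
tcp in stall -103.7800002378142 174.8937140512454 136.60123583355914 [-0.29201483 -0.4696291   0.44810064] [ 0.13998606  0.32803786  2.38257329  3.06295229  0.27401806 -1.52416213]
```

View pics/scene16_full.png

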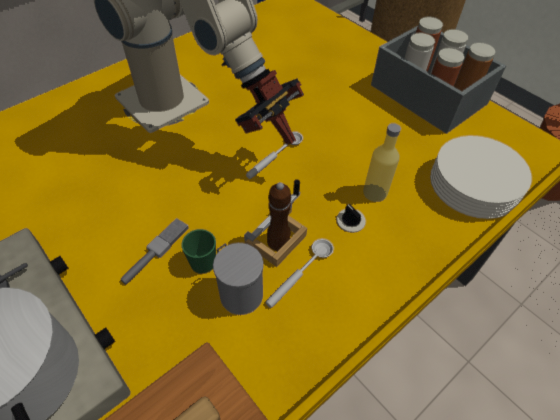

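View pics/t16c.png

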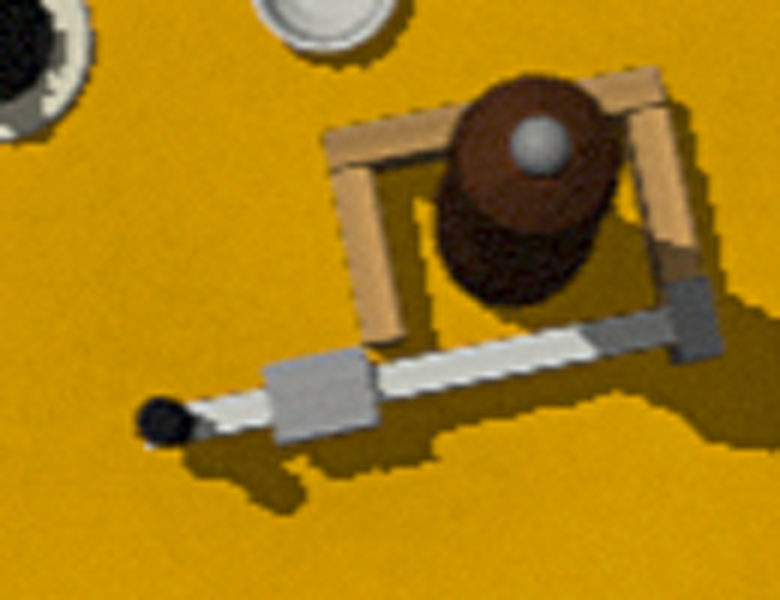

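```bash
python3 - <<'E'
from h import *
c,s=np.cos(ST[2]),np.sin(ST[2])
f=lambda v:(c*(v[0]-ST[0])+s*(v[1]-ST[1]),-s*(v[0]-ST[0])+c*(v[1]-ST[1]))
print("peg",f(back("top",crop((160,421),(200,165),6),80)[0]))
print("knob",f(back("top",crop((540,145),(200,165),6),210)[0]), "scene",f(back("scene",(280.3,187),210)[0]))
P=crop([(437,225),(445,255),(462,280),(485,299),(510,306),(545,297)],(200,165),6);fl=back("top",P,0)
r=least_squares(lambda q:np.hypot(fl[:,0]-q[0],fl[:,1]-q[1])-28,[639,-64]);print("foot",f(r.x))
# bystander movement: difference first vs now images
import cv2
for n in("scene","top"):
    d=cv2.absdiff(cv2.imread(f"pics/{n}0.png"),cv2.imread(f"pics/{n}16_full.png")).max(2)
    cv2.imwrite(f"pics/d_{n}.png",d*3)
E
```

```text
peg (np.float64(-46.06274865898928), np.float64(124.16824797788037))
knob (np.float64(-0.35984675293151713), np.float64(0.2029642536876554)) scene (np.float64(5.363861159150324), np.float64(-0.8465424660828444))
foot (np.float64(0.7113620034345017), np.float64(-2.639670984095761))
```

View pics/d_top.png

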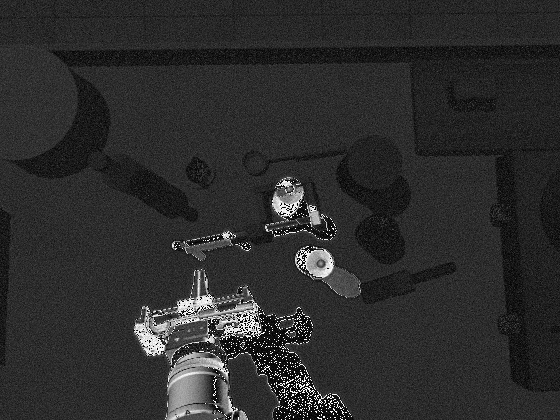

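The bar reads closed (peg at y≈124, against 125), the mill is home and upright, and no bystander shows in the difference image. I'll hand in.

```bash
python3 -c "
from workcell import ctrl
print(abs(ctrl.get_obs()['qvel']).max(),ctrl.close_job())"
```

```text
the job is handed in; nothing more can be done
0.015591323663735281 None
```

I pushed the pepper mill home with the half-open fingers, tilted 40° and touching its foot about 16 mm above the shelf. It stopped against the back rail, where the force rose to about 9 N and motion stalled. I then backed out and pushed the bar's peg with the closed fingers until it hit a hard stop at about 23 N, and retracted. The job was handed in at about 17.6 s.

**Last checks:**
- **Mill:** it stands upright with its foot at about stall x = +0.7, y = -2.6 mm. In the top view its top knob is directly above the foot.
- **Bar:** the peg is at stall y ≈ 124 mm; fully closed is 125 mm.
- **Everything else:** the top-view before/after comparison shows no shift in the other objects, except that the arm covers part of spoon_b there. spoon_b looked in place in the scene view.
- **Robot:** the arm was clear of everything, with no contact force.

**One disagreement:** a rough scene-camera reading put the knob at x ≈ +5 mm, against -0.4 mm from the top camera. I trusted the top camera, because the stall to reference frame came mainly from it and the stop at the rail agrees.

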